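# Swing the spring clamp over the bearing and lock it

## Task

Clamp the ball bearing in the holding fixture: pull the black bar knob straight up until its arm is clear of the toothed collar, turn it against its return spring until the arm lies over the bearing (not over the solid steel disc in the other seat), and holding it there push the knob down fully home, so that the arm drops into its slot and lies on the bearing. Then let go; bearing and disc stay in their seats.

Things in the scene. Friction and masses are not known exactly. Their poses are not given: they have to be found in the camera images.
- fixture: Grey base plate 108x184x12 mm screwed to the bench, with two round seats and a toothed collar on it. Origin: on the bench top, on the knob's vertical axis; z up. The parked arm points along its -x axis, towards the robot to within 0.3 rad. Seat middles at x -33, y +57 and -57 mm: 66 mm from the knob axis, 60 degrees either side of the parked arm; seat floor 18 mm, rim 23 mm above the bench.
- collar (a point): Dark steel collar round the knob's stem, 60 mm across; this point is on the knob axis, 42 mm above the bench, level with the tops of its four teeth. They leave three slots 15 mm wide: for the parked arm and towards each seat. The arm's 10 mm neck sits in a slot, so it cannot turn while down. Raised over 11 mm it passes over the teeth; within 0.08 rad of a slot's middle it drops in.
- clamp_lift (a joint): Height of knob and arm in m: 0 = right down (as found), 0.020 = highest. About 0.002 when the arm lies on the bearing or disc. Stiff: it stays at the height where it is left; lifting takes about 7 N, pushing down about 3 N.
- clamp_turn (a joint): Turn of knob and arm in rad, anticlockwise from above positive: 0 = parked, +1.05 = arm over the seat at fixture y = -57 mm, -1.05 = over the seat at y = +57 mm; stops at +-1.3. A torsion spring of 0.075 N m per rad turns it back to 0, so raised and let go it flies back; down in a slot the teeth hold it against the spring (it then reads 0.95 to 1.12 either way).
- knob_grip (a point): Grip point in the black bar knob, on its axis, 75 mm above the bench when down. Bar 56 mm long (along this frame's x; the arm points to -x), 14 mm wide (y), 26 mm tall (60 to 86 mm above the bench when down); z up. Moves and turns with the knob. Below it: 30 mm flange at 57 to 62 mm, 18 mm stem, and the arm, its upper face at 39 mm.
- clamp_pad (a point): point on the underside of the steel clamp arm, 66 mm from the knob axis, that comes over a seat's middle; 31 mm above the bench when down. The arm is 18 mm wide there and ends 89 mm from the axis.
- bearing: steel ball bearing, ring 52 mm outside diameter with a 25 mm bore, 15 mm tall, lying loose in one of the two seats. Origin: centre of its underside.
- blank: plain solid steel disc 52 mm in diameter, 15 mm tall, lying loose in the other seat. Origin: centre of its underside.
There are look-alikes about, which are no part of the job. What is shaped like the bearing but brown is not meant.

How it is judged:
By the outcome, as a careful person would: the job done as asked, in the order asked, and still so for the second after the job is handed in, with the robot touching nothing.
It also fails if it takes over 35 s, if anything falls off the work surface, if the arm or the gripper's body presses on something with over 40 N, if the wrist force passes 120 N, or if a joint passes its speed limit or range.

## Robot

A 6-joint arm with a two-finger parallel gripper is mounted at the origin on a cart in front of the work surface, level with it; the furniture and walls round the work are solid. World frame = base frame: x ahead of the robot, y to its left, z up, the work surface at z = 0. Lengths are in mm, angles in rad, forces in N, time in s.
With the tool pointing down it reaches from about 400 to 925 mm from the base axis. Payload 12.5 kg.
Tool frame: the origin (TCP) lies between the finger pads; the fingertips stand 25 mm ahead of it and the grasp point (between the pads) lies 6 mm ahead of it; z points along the fingers, y is the line along which they close (so a half turn about z gives the same grasp; the last joint's range is limited). The gripper opens to 95 mm and grips with 3 to 60 N. Pads are 20 mm wide; open, the fingers measure 119 mm over their backs; the gripper's body (75 mm by 180 mm) begins 59 mm behind the grasp point.
Start: joints at [-1.406, 0.491, 1.559, -0, 1.092, -0.106], TCP at [167.211, -602.233, 239.661] pointing down, gripper open.
Joint ranges: [-3.1, 3.1], [-0.84, 2.19], [0.05, 2.79], [-1.13, 4.28], [0.06, 2.93], [-2.69, 2.69]. Speed limits (rad/s): [2.22, 2.22, 2.79, 3.14, 3.14, 3.14].

## Interface

Orientations are given as [roll, pitch, yaw] about the fixed x, y, z axes, in that order (R = Rz(yaw) Ry(pitch) Rx(roll)).
In Python, from cell import state, read_camera, job_done, cut_out gives the robot as it stands. The module is installed in compiled form; this text tells all that it offers.
- The arm moves only by the tool jog_arm, never from a script. Its argument "motion" is a list of rows, each a list of 2 entries, a list of its own where there are three numbers: the shift along the tool's x, y, z in mm, then the turn about the tool's z in rad. A call has 1 to 5 rows; each row is the pose to reach, as a shift and turn from the pose commanded when the call began, along the tool's axes at that moment; what a row does not reach only later rows make up. A row lasts 1/10 s, in which the tool goes at most 50 mm and 8.59 degrees, less where a joint would pass 70% of its speed; a pose out of reach is approached as far as the arm can. A call with a gripper value outside its range is refused whole. "grip" is the closure, from 0 (fully open) to 1 (shut), set as the call begins (left out, the last holds). The fingers move at their own pace and stop on an object; the grip force is fixed at half the most. Time passes only in rows, so rows that repeat a pose let the fingers close. It gives the time, the measured TCP pose, the force, the opening and the grip force at its end, in the units of the state.
- state(): the state, without advancing time (a new reading comes with each control period).
- read_camera(name): name is "scene" or "top" or "wrist"; returns a dict with "img" (480x640x3 uint8, blue, green, red), "vertical_fov" (degrees; the focal length in pixels is half the picture's height over the tangent of half this angle, whatever the lens; pixels are square), "cx", "cy" (the principal point, pixels), "extrinsics" (4x4, takes a point from camera to world coordinates). Camera axes: x right, y up, looking along -z (the intrinsics and any distortion apply to the point x, -y, -z); pixel columns grow to the right and rows downward; lengths in mm; the calibration is good to about 2 mm. A picture is of the moment at which its call begins. There is no depth.
- job_done(): hands the job in; it is judged then, once.
Trained networks look in a picture, given as the dict that the camera call returned (one of the last four; its "shot" number tells which), for a name from the list of things; names that differ only in an ending like _2 or _b are one class to them, and where a whole thing is asked for, a point or a joint stands for the part that bears it (a point fixed in the world has none). Each returns a list of dicts, best first, with "p" (0 to 1); they miss things now and then, are a little off and sometimes report something else, mostly with a low value. They report only what shows in the picture. A call takes as long as a camera call. They do not tell look-alikes from the thing itself.
- cut_out(name, picture): "region" (480x640 bool, what is visible of it) and "box" ([left, top, right, bottom] in pixels, round what is visible of it).
The state is a dict: "t": time; "joints": joint angles; "qvel": joint speeds; "tau": joint torques, N m; "eef_pos": TCP position; "tcp_rot": TCP orientation; "ft_force": force on the tool from outside, world axes, zero at the start; "moment": the same for the moment, N m; "opening": opening from 0.0 (shut) to 1.0 (fully open); "grip_force": force on a finger pad.
Only numpy, scipy, OpenCV 4.12 (cv2) and the standard library are available. Lean on these libraries where they do the work, as an engineer would, in place of code of your own. Each camera call takes 0.05 s, during which the arm holds its last target. There are 200 camera calls.

## Working session

There is one attempt and no reset: what is moved stays moved. The work goes in short steps, Python scripts to look and compute and a tool call to move; the robot and the scene stay as the last step left them, time stands still between calls to the robot, and variables do not carry over. Pictures are saved under pics/ and viewed, at most 10 in all, crops included, and the job is handed in when it is done.

Besides the shell and the picture viewer there is one more tool, called after "Call:" in YAML: its name, and indented under it one key for each argument. jog_arm: Moves the arm, as the interface text tells. Its arguments: {"type":"object","properties":{"motion":{"type":"array"},"grip":{"type":"number"}},"required":["motion"]}

```bash
mkdir -p pics
cat > h.py <<'E'
import numpy as np, cv2
from cell import state, read_camera, job_done, cut_out
def proj(c,P):
    P=np.atleast_2d(P).astype(float);T=np.linalg.inv(c["extrinsics"])
    q=P@T[:3,:3].T+T[:3,3];f=240/np.tan(np.radians(c["vertical_fov"]/2))
    return np.c_[c["cx"]+f*q[:,0]/-q[:,2], c["cy"]-f*q[:,1]/-q[:,2]]
def back(c,uv,z):
    uv=np.atleast_2d(uv);f=240/np.tan(np.radians(c["vertical_fov"]/2))
    E=c["extrinsics"];d=np.c_[(uv[:,0]-c["cx"])/f,-(uv[:,1]-c["cy"])/f,-np.ones(len(uv))]@E[:3,:3].T
    return E[:3,3]+d*((z-E[2,3])/d[:,2])[:,None]
E
python3 - <<'E'
from h import *
ims=[]
for n in ("top","scene"):
    c=read_camera(n);ims.append(c["img"]);cv2.imwrite(f"pics/{n}0.png",c["img"])
    print(n,c.keys(),c["vertical_fov"],c["cx"],c["cy"],c["extrinsics"].round(2).tolist())
    for o,z in (("fixture",12),("collar",42),("knob_grip",86),("clamp_pad",39),("bearing",33),("blank",33)):
        for d in cut_out(o,c)[:4]:
            r=np.argwhere(d["region"]);m=r.mean(0)[::-1]
            print(o,round(d["p"],2),d["box"],m.round(1),len(r),back(c,m,z).round(1))
print(state())
E
```

```text
top dict_keys(['img', 'vertical_fov', 'cx', 'cy', 'extrinsics', 'shot']) 54.472099534610784 315.5167796866844 241.7720518965826 [[-0.02, 1.0, -0.08, 425.76], [-1.0, -0.02, 0.0, 254.88], [0.0, 0.08, 1.0, 930.93], [0.0, 0.0, 0.0, 1.0]]
fixture 0.9 [288.6, 218.2, 390.7, 291.9] [339.6 253.3] 4238 [[477.7 203.2  12. ]]
collar 0.68 [293.5, 217.3, 394.1, 290.0] [339.8 253.5] 4169 [[475.6 204.6  42. ]]
knob_grip 0.77 [326.8, 229.0, 352.1, 292.4] [339.7 259.3] 585 [[462.7 207.3  86. ]]
knob_grip 0.18 [353.7, 256.5, 379.8, 280.3] [367.9 268. ] 525 [[446.1 156.6  86. ]]
clamp_pad 0.66 [331.5, 226.9, 352.4, 292.3] [340. 258.] 609 [[467.2 204.2  39. ]]
bearing 0.97 [298.5, 239.6, 326.5, 267.8] [310.2 254.6] 504 [[474.9 261.   33. ]]
bearing 0.87 [233.4, 200.9, 258.7, 227.3] [248.2 215. ] 510 [[553.7 380.2  33. ]]
blank 0.72 [353.5, 254.7, 382.3, 282.5] [368.  268.2] 566 [[447.  150.3  33. ]]
scene dict_keys(['img', 'vertical_fov', 'cx', 'cy', 'extrinsics', 'shot']) 55.869393209706104 322.8945533535941 235.59180410122474 [[-0.75, 0.37, -0.55, 58.53], [-0.66, -0.4, 0.64, 809.09], [0.02, 0.84, 0.54,
[... 593 characters left out ...]
58.8  33. ]]
{'t': 0.7, 'joints': array([-1.40559483e+00,  4.90876920e-01,  1.55890822e+00, -1.03823262e-05,
        1.09168755e+00, -1.05555395e-01]), 'qvel': array([-1.78350211e-04,  8.50847679e-04, -3.99252808e-06, -9.64676406e-04,
        1.88443493e-03, -1.47052565e-03]), 'tau': array([ 2.13529966e-03, -6.12327003e+01, -2.58401781e+01,  6.94124331e-02,
        4.44583793e-02,  1.18890156e-05]), 'eef_pos': array([ 167.21173293, -602.23050807,  239.67245331]), 'tcp_rot': array([3.14147432e+00, 2.18023097e-05, 2.70761672e-01]), 'ft_force': array([ 0.57693643, -0.85544728,  0.12635601]), 'moment': array([0.01704823, 0.06307614, 0.03947483]), 'grip_force': 0.0, 'opening': 1.0018566994219527}
```

View pics/top0.png

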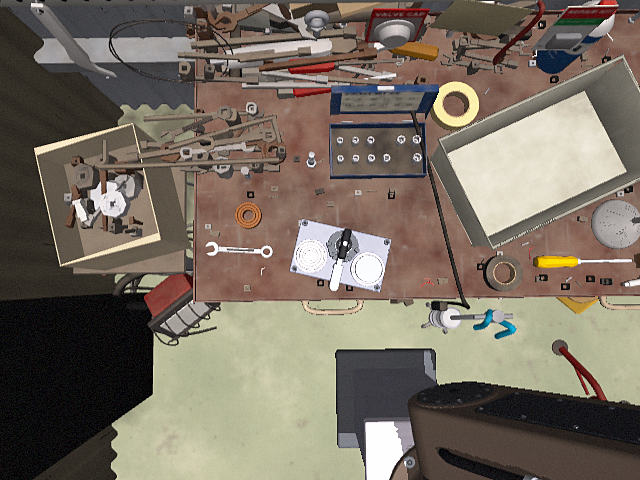

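View pics/scene0.png

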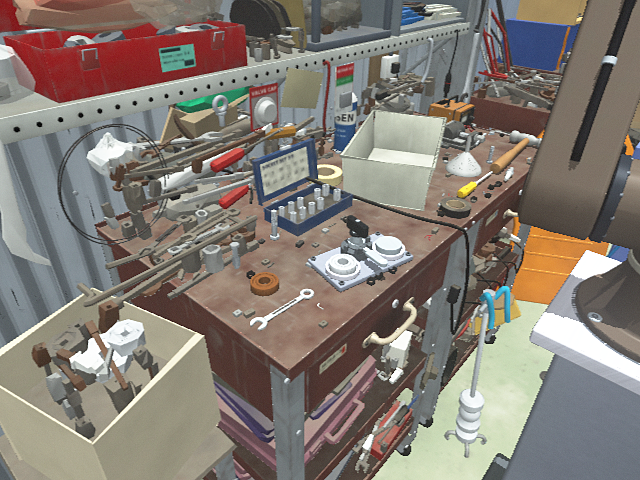

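```bash
cat >> h.py <<'E'
def plan(wps):
    """world waypoints (x,y,z,yaw), printed as tool-frame shift/turn from the present pose"""
    s=state();from_=s["eef_pos"];y=s["tcp_rot"][2]
    print("at",from_.round(1),s["tcp_rot"].round(3),"F",s["ft_force"].round(1),"op",round(s["opening"],3))
    for w in wps:
        d=np.array(w[:3])-from_;c,n=np.cos(y),np.sin(y)
        t=-((w[3]-y+np.pi)%(2*np.pi)-np.pi)
        print("shift",np.round([c*d[0]+n*d[1],n*d[0]-c*d[1],-d[2]],1),"turn",round(t,3))
E
python3 - <<'E'
from h import *
a=cv2.imread("pics/top0.png")[205:305,280:400];b=cv2.imread("pics/scene0.png")[200:300,300:420]
cv2.imwrite("pics/crop.png",np.hstack([cv2.resize(i,None,fx=3.3,fy=3.3,interpolation=2) for i in(a,b)]))
P=np.array([493,197.6,0]);
for n in("top","scene"):
    c=read_camera(n);print(proj(c,[P+[0,0,86],P+[0,0,42],P+[-64,16,39],[474.9,261,33]]).round(1).tolist())
plan([(430,-250,300,.27),(493,197.6,230,2.894)])
E
```

```text
[[344.7, 242.5], [343.2, 244.4], [335.4, 278.1], [310.2, 254.6]]
[[356.6, 220.4], [355.3, 239.7], [377.1, 257.1], [342.0, 260.9]]
at [ 167.2 -602.2  239.7] [ 3.141 -0.     0.271] F [-0.7  0.1  0.1] op 1.001
shift [ 347.4 -269.1  -60.3] turn 0.001
shift [ 527.9 -683.5    9.7] turn -2.623
```

View pics/crop.png

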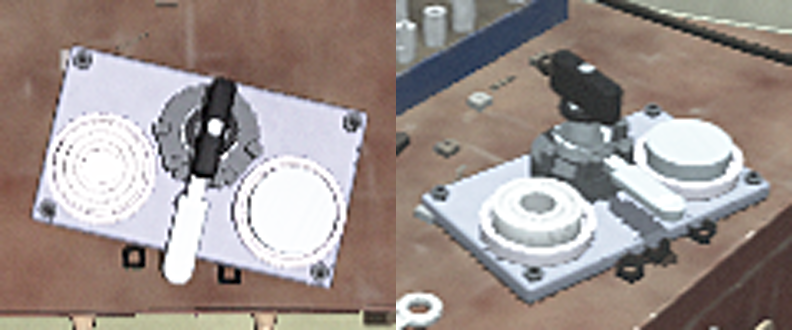

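Bearing = ring with bore in the left seat at top (310,255) / scene (342,262), fixture y +57; the solid disc is at top (368,268); the brown ring at top (248,215) is a look-alike. So the turn is to -1.05. Knob centre is at top (344,243), matching my estimate.

Call:
jog_arm:
  motion:
    - [[347,-269,-60],0]
    - [[347,-269,-60],0]
    - [[347,-269,-60],0]
    - [[347,-269,-60],0]
    - [[347,-269,-60],0]
  grip: 0.3

```text
t: 1.3
eef_pos: [316.0, -402.0, 273.9]
tcp_rot: [3.141, -0.0, 0.27]
ft_force: [1.4, -0.4, -0.1]
opening: 0.707
grip_force: 0.0
```

Call:
jog_arm:
  motion:
    - [[153,-119,-27],-0.75]
    - [[153,-119,-27],-0.75]
    - [[153,-119,-27],-0.75]
    - [[153,-119,-27],-0.75]
    - [[153,-119,-27],-0.75]

```text
t: 1.8
eef_pos: [433.2, -244.5, 301.5]
tcp_rot: [3.14, -0.001, 1.032]
ft_force: [-1.2, 0.8, -0.4]
opening: 0.7
grip_force: 0.0
```

```bash
python3 -c "
from h import *
plan([(480,197.6,270,2.894)])"
```

```text
at [ 433.2 -244.5  301.5] [ 3.140e+00 -1.000e-03  1.032e+00] F [-1.2  0.8 -0.4] op 0.7
shift [ 403.4 -186.8   31.5] turn -1.862
```

Call:
jog_arm:
  motion:
    - [[403,-187,31],-0.75]
    - [[403,-187,31],-0.75]
    - [[403,-187,31],-0.75]
    - [[403,-187,31],-0.75]
    - [[403,-187,31],-0.75]

```text
t: 2.3
eef_pos: [459.5, 1.6, 283.2]
tcp_rot: [3.141, 0.0, 1.777]
ft_force: [1.1, 0.2, 0.4]
opening: 0.697
grip_force: 0.0
```

```bash
python3 -c "
from h import *
plan([(480,197.6,270,2.894)])"
```

```text
at [459.5   1.6 283.2] [3.141 0.    1.777] F [1.1 0.2 0.4] op 0.697
shift [187.7  60.2  13.2] turn -1.117
```

Call:
jog_arm:
  motion:
    - [[188,60,13],-0.75]
    - [[188,60,13],-0.75]
    - [[188,60,13],-0.75]
    - [[188,60,13],-0.75]
    - [[188,60,13],-0.75]

```text
t: 2.8
eef_pos: [480.9, 200.4, 269.5]
tcp_rot: [3.141, -0.0, 2.532]
ft_force: [0.3, -1.1, -0.2]
opening: 0.697
grip_force: 0.0
```

Call:
jog_arm:
  motion:
    - [[0,0,0],-0.15]
    - [[0,0,0],-0.3]
    - [[0,0,0],-0.37]
    - [[0,0,0],-0.37]
    - [[0,0,0],-0.37]

```text
t: 3.3
eef_pos: [481.1, 195.9, 270.1]
tcp_rot: [3.142, 0.0, 2.888]
ft_force: [-0.6, -0.3, 0.9]
opening: 0.697
grip_force: 0.0
```

Run:
```python
from h import *
c=read_camera("wrist");cv2.imwrite("pics/w0.png",c["img"])
print(c["extrinsics"].round(2).tolist())
for o,z in (("bearing",33),("blank",33),("knob_grip",86),("clamp_pad",39)):
    for d in cut_out(o,c)[:2]:
        r=d["region"].astype(np.uint8);m=np.argwhere(r).mean(0)[::-1];b=d["box"]
        print(o,round(d["p"],2),np.round(b),m.round(1),back(c,m,z).round(1),cv2.minAreaRect(np.argwhere(r)[:,::-1].astype(np.float32)))
print(proj(c,[[493,197.6,86]]))
plan([(493,197.6,140,2.894)])
```

```text
[[0.25, -0.93, -0.26, 405.29], [0.97, 0.24, 0.07, 215.55], [-0.0, -0.27, 0.96, 415.49], [0.0, 0.0, 0.0, 1.0]]
bearing 0.87 [472. 207. 529. 255.] [498.2 228.6] [[545.7 373.8  33. ]] ((497.9000549316406, 228.70001220703125), (50.535133361816406, 48.746280670166016), 26.56505012512207)
bearing 0.57 [346. 157. 403. 215.] [375.7 185.7] [[471.1 261.1  33. ]] ((375.5, 185.5), (53.0, 53.0), 90.0)
blank 0.94 [241. 162. 288. 214.] [261.8 187.4] [[444.4 150.8  33. ]] ((262.5000305175781, 187.5), (50.91168975830078, 50.91168975830078), 45.0)
clamp_pad 0.56 [301. 132. 340. 261.] [318.8 198.4] [[468.4 203.3  39. ]] ((319.0, 196.0), (130.0, 32.0), 90.0)
[[319.96469841 235.51724113]]
at [481.1 195.8 270.1] [-3.142  0.     2.89 ] F [-0.2 -0.1  0.1] op 0.701
shift [-11.1   4.7 130.1] turn -0.004
```

View pics/w0.png

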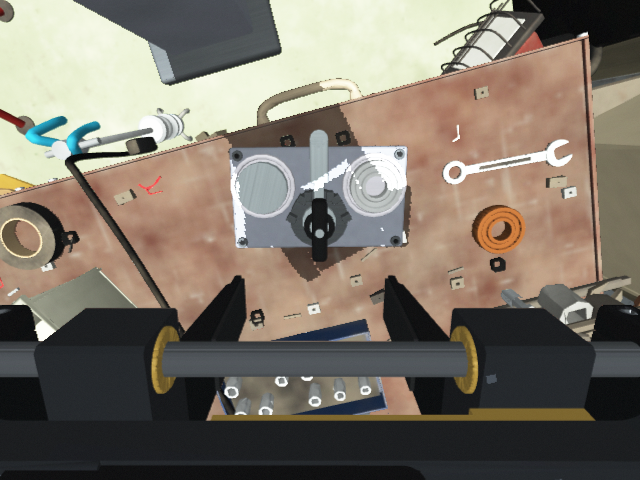

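The wrist picture shows the fixture square on: bearing at (375,186), disc at (262,187), knob bar middle about (320,230), arm pointing up in the picture. I go lower and refine the axis position.

Call:
jog_arm:
  motion:
    - [[-9,4,40],-0.01]
    - [[-9,4,80],-0.01]
    - [[-9,4,110],-0.01]
    - [[-9,4,110],-0.01]
    - [[-9,4,110],-0.01]

```text
t: 4.05
eef_pos: [491.1, 197.6, 160.6]
tcp_rot: [-3.141, -0.0, 2.9]
ft_force: [0.6, -0.6, 0.5]
opening: 0.701
grip_force: 0.0
```

Run:
```python
from h import *
c=read_camera("wrist");im=c["img"].copy()
R=lambda a:np.array([np.cos(a),np.sin(a),0])
for o,z in (("bearing",33),("blank",33),("knob_grip",86),("clamp_pad",39)):
    for d in cut_out(o,c)[:2]:
        m=np.argwhere(d["region"]).mean(0)[::-1]
        print(o,round(d["p"],2),np.round(d["box"]),m.round(1),back(c,m,z).round(1))
for P,col in (([490.5,198],(0,0,255)),([493,197.6],(0,255,0))):
    P=np.array(P+[0]);x=R(-.241);y=R(-.241+np.pi/2)
    q=[P+28*i*x+7*j*y+[0,0,86] for i,j in((1,1),(1,-1),(-1,-1),(-1,1))]
    cv2.polylines(im,[proj(c,q).round().astype(int)],True,col,1)
    for t in (1,-1):
        q=[P-33*x+57*t*y+26*R(a)+[0,0,33] for a in np.linspace(0,6.3,40)]
        cv2.polylines(im,[proj(c,q).round().astype(int)],True,col,1)
cv2.imwrite("pics/w1.png",im)
plan([(491,198,89,2.90)])
```

```text
bearing 0.84 [357. 158. 432. 231.] [394.2 194.5] [[471.  261.1  33. ]]
bearing 0.72 [517. 221. 594. 286.] [556.4 253.7] [[543.6 370.4  33. ]]
blank 0.84 [202. 160. 270. 231.] [236.1 194.8] [[444.2 151.1  33. ]]
blank 0.71 [290. 115. 337. 303.] [314.8 212.7] [[470.4 202.8  33. ]]
knob_grip 0.62 [293. 114. 335. 307.] [315.  213.1] [[459.9 205.4  86. ]]
knob_grip 0.36 [355. 159. 434. 232.] [394.3 194.4] [[460.1 252.4  86. ]]
clamp_pad 0.96 [290. 114. 339. 303.] [315.  214.2] [[470.2 202.9  39. ]]
at [491.2 197.6 161.4] [3.141e+00 2.000e-03 2.901e+00] F [ 0.5 -0.1 -0.3] op 0.703
shift [ 0.3  0.3 72.4] turn 0.001
```

View pics/w1.png

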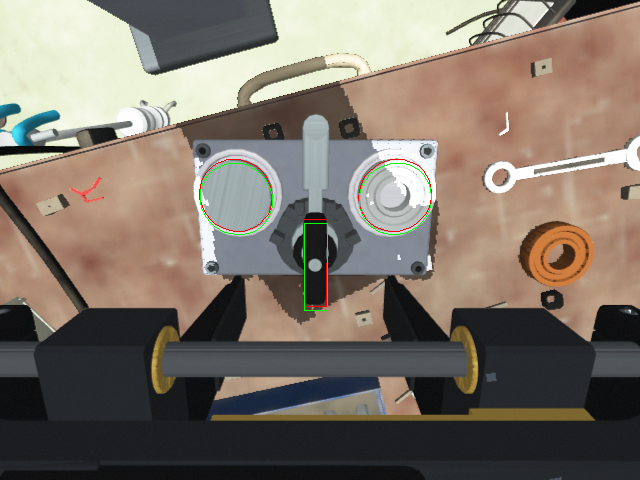

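Red outlines at axis (490.5, 198), yaw -0.24 match the bar (white dot at (315,265)), the bearing (394,195) and the disc (236,195). Descending and gripping.

Call:
jog_arm:
  motion:
    - [[0,0,30],0]
    - [[0,0,55],0]
    - [[0,0,72],0]
    - [[0,0,72],0]
    - [[0,0,72],0]

```text
t: 4.8
eef_pos: [491.1, 197.6, 88.8]
tcp_rot: [3.141, 0.001, 2.901]
ft_force: [-1.0, 0.3, 0.3]
opening: 0.701
grip_force: 0.0
```

Call:
jog_arm:
  motion:
    - [[0,0,0],0]
    - [[0,0,0],0]
    - [[0,0,0],0]
    - [[0,0,0],0]
    - [[0,0,0],0]
  grip: 1

```text
t: 5.3
eef_pos: [490.8, 197.5, 88.2]
tcp_rot: [3.142, 0.0, 2.901]
ft_force: [0.0, 0.3, -0.0]
opening: 0.338
grip_force: 0.0
```

Call:
jog_arm:
  motion:
    - [[0,0,0],0]
    - [[0,0,0],0]
    - [[0,0,0],0]

```text
t: 5.6
eef_pos: [490.9, 197.6, 88.1]
tcp_rot: [3.141, 0.0, 2.901]
ft_force: [0.3, 0.5, 1.3]
opening: 0.147
grip_force: 36.3
```

Call:
jog_arm:
  motion:
    - [[0,0,-4],0]
    - [[0,0,-8],0]
    - [[0,0,-12],0]
    - [[0,0,-16],0]
    - [[0,0,-16],0]

```text
t: 6.1
eef_pos: [490.9, 197.6, 104.8]
tcp_rot: [3.141, 0.001, 2.901]
ft_force: [0.0, 2.6, 2.7]
opening: 0.142
grip_force: 36.4
```

Run:
```python
from h import *
c=read_camera("scene")
cv2.imwrite("pics/s1.png",cv2.resize(c["img"][190:310,290:450],None,fx=4.5,fy=4.5,interpolation=2))
plan([(490.5,198,104,2.9-1.05)])
```

```text
at [490.9 197.6 104.7] [3.141e+00 1.000e-03 2.901e+00] F [-0.7  2.2  2.5] op 0.151
shift [0.4 0.3 0.7] turn 1.051
```

View pics/s1.png

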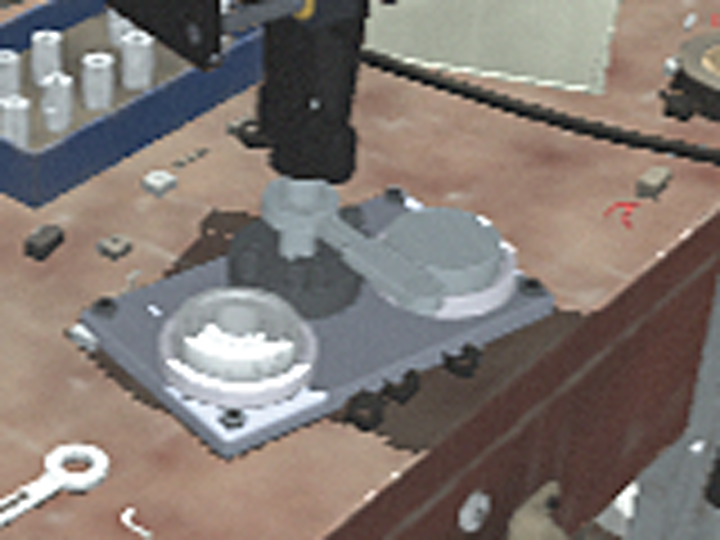

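The knob is up: the arm is clear above the collar, still parked. Turning clockwise (tool turn positive) towards the bearing.

Call:
jog_arm:
  motion:
    - [[0,0,0],0.1]
    - [[0,0,0],0.2]
    - [[0,0,0],0.3]
    - [[0,0,0],0.4]
    - [[0,0,0],0.5]

```text
t: 6.65
eef_pos: [491.0, 197.8, 104.6]
tcp_rot: [3.141, 0.0, 2.397]
ft_force: [0.2, 4.3, 2.3]
opening: 0.144
grip_force: 36.3
```

Call:
jog_arm:
  motion:
    - [[0,0,0],0.14]
    - [[0,0,0],0.28]
    - [[0,0,0],0.42]
    - [[0,0,0],0.55]
    - [[0,0,0],0.55]

```text
t: 7.15
eef_pos: [491.2, 197.9, 104.6]
tcp_rot: [3.14, -0.0, 1.846]
ft_force: [1.6, 4.9, 1.8]
opening: 0.145
grip_force: 36.3
```

Run:
```python
from h import *
c=read_camera("top");s=read_camera("scene")
a=c["img"][195:305,280:390];b=s["img"][190:310,290:410]
cv2.imwrite("pics/t2.png",np.hstack([cv2.resize(i,(400,400),interpolation=2) for i in(a,b)]))
for n in (c,s):
  for d in cut_out("clamp_pad",n)[:2]: print(d["p"],d["box"])
st=state();print(st["moment"],st["joints"].round(2))
plan([(490.5,198,104,2.901-1.05)])
```

```text
0.42 [299.7, 247.1, 312.9, 263.8]
0.93 [333.6, 208.0, 367.1, 259.4]
[ 1.14165653 -0.35119636  0.07833096] [ 0.26  0.54  1.93  0.    0.67 -0.02]
at [491.2 197.9 104.6] [ 3.14  -0.     1.851] F [-0.5  5.5  2.5] op 0.144
shift [ 0.3 -0.7  0.6] turn -0.0
```

View pics/t2.png

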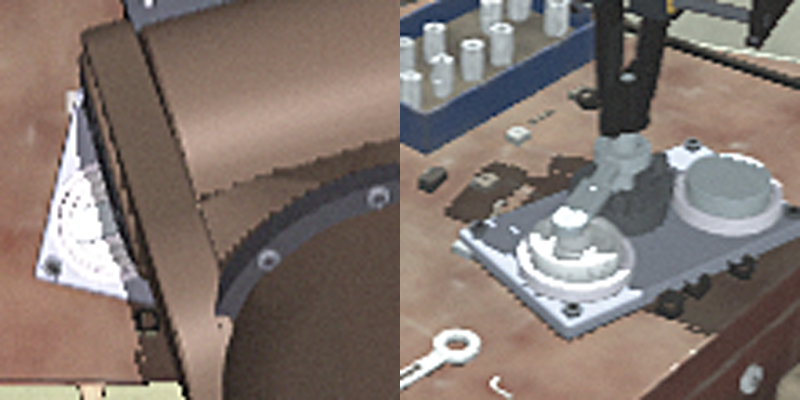

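The arm lies over the bearing (right half, about (570,225)); the spring moment of 0.078 N m matches a turn of about 1.05. Pushing down.

Call:
jog_arm:
  motion:
    - [[0,0,3],0]
    - [[0,0,6],0]
    - [[0,0,9],0]
    - [[0,0,11],0]
    - [[0,0,12],0]

```text
t: 7.85
eef_pos: [491.2, 197.9, 92.3]
tcp_rot: [3.14, -0.0, 1.851]
ft_force: [0.6, 5.6, 3.3]
opening: 0.145
grip_force: 36.3
```

Call:
jog_arm:
  motion:
    - [[0,0,1],0]
    - [[0,0,2],0]
    - [[0,0,2.5],0]
    - [[0,0,2.5],0]

```text
t: 8.25
eef_pos: [491.2, 197.8, 89.9]
tcp_rot: [3.14, -0.0, 1.851]
ft_force: [2.1, 5.8, 2.0]
opening: 0.146
grip_force: 36.3
```

Call:
jog_arm:
  motion:
    - [[0,0,0.5],0]
    - [[0,0,1],0]
    - [[0,0,1],0]

```text
t: 8.55
eef_pos: [491.4, 197.6, 89.7]
tcp_rot: [3.139, 0.0, 1.851]
ft_force: [-0.7, 2.2, 11.9]
opening: 0.145
grip_force: 36.2
```

Call:
jog_arm:
  motion:
    - [[0,0,0.5],0]
    - [[0,0,1],0]
    - [[0,0,1],0]

```text
t: 8.85
eef_pos: [491.6, 197.4, 89.3]
tcp_rot: [3.139, 0.001, 1.851]
ft_force: [-1.6, -0.9, 21.2]
opening: 0.142
grip_force: 37.5
```

Firm contact at lift ≈ 0.0015–0.002: home on the bearing. Easing off the press, then opening.

Call:
jog_arm:
  motion:
    - [[0,0,-1],0]
    - [[0,0,-1.6],0]
    - [[0,0,-1.6],0]

```text
t: 9.15
eef_pos: [491.4, 197.5, 89.6]
tcp_rot: [3.14, 0.0, 1.851]
ft_force: [3.2, 2.2, 7.3]
opening: 0.145
grip_force: 37.3
```

Call:
jog_arm:
  motion:
    - [[0,0,0],0]
    - [[0,0,0],0]
    - [[0,0,0],0]
    - [[0,0,0],0]
    - [[0,0,0],0]
  grip: 0.4

```text
t: 9.65
eef_pos: [490.6, 197.3, 88.9]
tcp_rot: [-3.141, 0.0, 1.851]
ft_force: [-0.2, 0.3, -0.3]
opening: 0.505
grip_force: 0.0
```

Call:
jog_arm:
  motion:
    - [[0,0,-20],0]
    - [[0,0,-60],0]
    - [[0,0,-100],0]
    - [[0,0,-130],0]
    - [[0,0,-130],0]

```text
t: 10.15
eef_pos: [491.9, 197.8, 222.8]
tcp_rot: [3.135, 0.0, 1.851]
ft_force: [1.0, 0.6, -1.5]
opening: 0.597
grip_force: 0.0
```

Run:
```python
from h import *
s=read_camera("scene");w=read_camera("wrist")
b=s["img"][190:310,290:410]
cv2.imwrite("pics/end.png",np.hstack([cv2.resize(i,(400,400),interpolation=2) for i in(w["img"][60:380,160:480],b)]))
R=lambda a:np.array([np.cos(a),np.sin(a),0])
A=np.array([490.5,198,0])
for l in (0,2,8): print(l,(proj(s,[A+[0,0,86+l],A+66*R(-.241+np.pi-1.05)+[0,0,39+l]])-[290,190])*400/120+[400,0])
plan([])
```

```text
0 [[625.05234332 103.24005293]
 [576.93466089 229.91400654]]
2 [[625.26295429 100.23762805]
 [577.08995695 226.98296187]]
8 [[625.89794444  91.18534448]
 [577.55824406 218.14455128]]
at [490.6 197.4 219.2] [3.141 0.    1.851] F [-0.4 -0.6 -0.8] op 0.606
```

View pics/end.png

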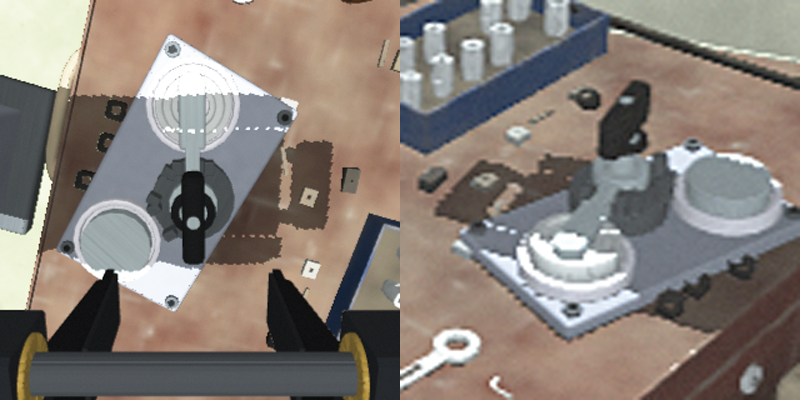

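The arm lies across the bearing (wrist half (192,105)) and did not spring back. The knob top at about (628,100) fits lift 2 mm. Bearing and disc are in their seats, and the robot is clear.

```bash
python3 -c "
from h import *
print(job_done())"
```

```text
the job is handed in; nothing more can be done
None
```

The bearing is clamped: the arm is down in its slot and lies on the bearing, the bearing and disc are still in their seats, and I handed the job in at about 10 s with the gripper clear. No verdict came back.

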